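# Clamp a glass mosaic panel with a fold-out crank

## Robot

A 6-joint arm with a two-finger parallel gripper is mounted at the origin on the work surface. World frame = base frame: x ahead of the robot, y to its left, z up, the work surface at z = 0. Lengths are in mm, angles in rad, forces in N, time in s.
With the tool pointing down it reaches from about 400 to 925 mm from the base axis. Payload 3.4 kg.
Tool frame: the origin (TCP) lies midway between the tips of the shut fingers; the grasp point (between the pads) lies 19 mm behind it; z points along the fingers, y is the direction in which the jaws open and shut (so a half turn about z gives the same grasp; the last joint's range is limited). The gripper opens to 85 mm and grips with 20 to 120 N. Pads are 22 mm wide; open, the fingers measure 114 mm over their backs; the gripper's body (76 mm by 85 mm) begins 54 mm behind the grasp point. The pads swing forward as they close: fully open they stand 13 mm farther back than shut.
Start: joints at [1.085, 0.307, 1.506, -0, 1.328, -0.073], TCP at [230.699, 526.696, 231.305] pointing down, gripper open.
Joint ranges: [-3.12, 3.12], [-1.05, 2.28], [0.14, 2.33], [-1.42, 4.57], [0.1, 2.73], [-2.68, 2.68]. Speed limits (rad/s): [2.57, 2.57, 3.14, 3.14, 3.14, 3.14].

## Interface

Orientations are given as a unit quaternion [x, y, z, w].
In Python, from workcell import ctrl gives the robot as it stands. The module is installed in compiled form; this text tells all that it offers.
- The arm moves only by the shell command python3 -m jog 'ROWS' [OPENING] [FORCE]. ROWS is text: rows parted by semicolons, each of 4 numbers parted by spaces: the shift along the tool's x, y, z in cm, then the turn about the tool's z in degrees. In form: dx dy dz roll; .... A call has 1 to 8 rows; each row is the pose to reach, as a shift and turn from the pose commanded when the call began, along the tool's axes at that moment; what a row does not reach only later rows make up. A row lasts 1/8 s, in which the tool goes at most 62.5 mm and 10.7 degrees, less where a joint would pass 70% of its speed; a pose out of reach is approached as far as the arm can. A call with a gripper value outside its range is refused whole. OPENING is the gripper command: -1 is fully open, 1 is shut, values between are in proportion, set as the call begins (- or left out, the last holds). The fingers move at their own pace and stop on an object; FORCE is the grip in N (left out, the last holds). Time passes only in rows, so rows that repeat a pose let the fingers close. It gives the time, the measured TCP pose, the force and the opening at its end, in the units of the state.
- ctrl.state(): the state, without advancing time (a new reading comes with each control period).
- ctrl.read_camera(name): name is "scene" or "top" or "wrist"; returns a dict with "img" (480x640x3 uint8, red, green, blue), "camera_matrix" (3x3 intrinsics, pixels), "k1" (the pictures are not rectified: a ray, as slopes to the right and down, at radius r is drawn at 1 + k1 r^2 times it, then the intrinsics apply), "rvec" (rotation vector, rad) and "tvec" (3), from world to camera coordinates, as OpenCV has them. Camera axes: x right, y down, z forward; pixel columns grow to the right and rows downward; lengths in mm; the calibration is good to about 2 mm. A picture is of the moment at which its call begins. There is no depth.
- ctrl.finish_job(): hands the job in, once; it reports no verdict.
Trained networks look in a picture, given as the dict that the camera call returned (one of the last four; its "shot" number tells which), for a name from the list of things; names that differ only in an ending like _2 or _b are one class to them, and where a whole thing is asked for, a point or a joint stands for the part that bears it (a point fixed in the world has none). Each returns a list of dicts, best first, with "confidence" (0 to 1); they miss things now and then, are a little off and sometimes report something else, mostly with a low value. They report only what shows in the picture. A call takes as long as a camera call.
- ctrl.look_for(label, picture): "rect" ([centre column, centre row, width, height] in pixels, round what is visible of it).
- ctrl.trace(label, picture): "region" (480x640 bool, what is visible of it) and "rect" ([centre column, centre row, width, height] in pixels, round what is visible of it).
- ctrl.place_of(label, picture): "location" ([column, row] in pixels: a listed point, or the origin of a listed thing).
The state is a dict: "clock": time; "q": joint angles; "joint_velocities": joint speeds; "tau": joint torques, N m; "tool_pos": TCP position; "orientation": TCP orientation; "wrist_force": force on the tool from outside, world axes, zero at the start; "moment": the same for the moment, N m; "grip_width": opening from 0.0 (shut) to 1.0 (fully open).
Only numpy, scipy, OpenCV 4.12 (cv2) and the standard library are available. Lean on these libraries where they do the work, as an engineer would, in place of code of your own. Each camera call takes 0.05 s, during which the arm holds its last target.

## Task

Clamp the mosaic panel for grouting: swing the red-knobbed folding crank handle out until it snaps upright, then crank the wheel clockwise (seen from above) until the panel is squared up against the grey fence and the orange sprung pad is pressed about half-way in. Then swing the yellow lock lever on the jaw all the way down, leaving the crank handle upright and the jar, bottle and dishes alone.

Things in the scene. Friction and masses are not known exactly. Their poses are not given: they have to be found in the camera images.
- clamp: The bench clamp, heavy, does not move: an aluminium bed 190 x 480 x 15 mm with a blue gearbox (90 x 90 mm, 75 mm high) at one end, carrying a horizontal steel handwheel. Origin on the wheel's vertical axis at table height; z up, y along the bed from the wheel to the jaw, panel and fence, x across the bed (away from the robot at yaw 0). The bed spans y = -95 to 385 mm, x = +-95 mm.
- wheel_axis (a point): Point on the wheel's vertical axis at the height of the handle hinge, 125 mm above the table. The wheel is 124 mm in diameter, its spokes' top is at 98 mm and its rim's at 100 mm, the hub's top at 103 mm.
- handle_hinge (a point): Fold hinge of the crank handle, in a lug on the wheel, 72 mm from the wheel axis, 125 mm above the table; it goes round with the wheel. Parked, it lies at x = +72 mm, y = 0 of the clamp; the hinge pin runs along the wheel's tangent (the clamp's y when parked). Outboard of it the lug carries the latch housing, out to 115 mm from the axis, top at 136 mm.
- handle_grip (a point): Centre of the red ball knob (28 mm across) on the end of the crank handle, 70 mm from the fold hinge; it spins freely about the handle's length. Behind it: red shank 16 mm in diameter (42 to 60 mm from the hinge), then a 9 mm rod. Folded, the handle lies level, hinge to ball inwards, the ball over the wheel's centre, its centre 22 mm above the hub; swung out, the ball stands 70 mm above the hinge.
- handle (a joint): Fold angle of the crank handle, rad: 0 folded flat (start), 1.57 upright. Stiff hinge (about 1 N at the knob), stays where left; over the last part (about 0.9 to 1.4) a spring plunger resists by some 3 N more, then snaps in and holds the handle upright against about 3 N at the knob (pulled over harder, it unlatches). While folded, a brass heel on the handle sits in a notch of the clamp and locks the wheel.
- wheel (a joint): Turn of the handwheel, rad: 0 parked (start), grows clockwise seen from above, up to 7.5. It is stiff (0.15 N m, about 2 N at the handle) and stays where it is left. Each rad moves the jaw 5 mm towards the fence.
- pad (a joint): How far the orange sprung pad is pressed into the jaw, m: 0 free (start), 0.012 bottomed; half-way is 0.006. Spring 1500 N/m, so half-way is 9 N. Merely sliding the panel along presses it 1 to 2 mm.
- pad_face (a point): Centre of the orange pad's face towards the panel, 30 mm above the table. The pad is 150 mm long across the bed, 24 mm high, and moves with the jaw.
- fence_face (a point): Centre of the grey fence's face towards the panel, 30 mm above the table. The fence (150 mm long, 28 mm high) is clamped to the bed, at a different place along it each time, and does not give.
- panel_center (a point): Centre of the loose mosaic panel, half-way up: a dark-framed board of blue glass chips, 150 mm (x) x 110 mm (y, between pad and fence) x 16 mm, about 0.35 kg, lying on the bed between pad and fence with a few mm to spare on each side.
- lever_hinge (a point): Hinge of the lock lever on a small tower of the blue jaw, 80 mm above the table; it moves along the bed with the jaw. The hinge pin runs along the clamp's y.
- lever_grip (a point): Point in the yellow grip of the lock lever, 85 mm from its hinge. The grip is 12 x 12 mm in section and spans 48 to 104 mm from the hinge. Down, it lies level towards the clamp's -x with 29 mm free below it; up, it stands above the hinge.
- lever (a joint): Angle of the lock lever, rad: 0 fully down (locked), 1.57 upright, at most 1.75. It starts up, at 1.2 to 1.6, is stiff (0.07 N m) and stays where it is left.
- jar_mid (a point): Middle of a bystander: clear jar of pale blue glass chips with a black lid, 82 mm in diameter, 116 mm tall.
- bottle_mid (a point): Middle of a bystander: green bottle, 52 mm in diameter, 130 mm tall.
- dish_a_mid (a point): Middle of a bystander: black dish of dark blue chips, 92 mm in diameter, 16 mm tall.
- dish_b_mid (a point): Middle of a bystander: black dish of pale chips, 92 mm in diameter, 16 mm tall.

How it is judged:
By the outcome, as a careful person would: the job done as asked, in the order asked, and still so for the second after the job is handed in, with the robot touching nothing.
It also fails if it takes over 59 s, if anything falls off the work surface, if the arm or the gripper's body presses on something with over 40 N, if the wrist force passes 120 N, or if a joint passes its speed limit or range.

## Working session

There is one attempt and no reset: what is moved stays moved. The work goes in short steps, Python scripts to look and compute and a shell command to move; the robot and the scene stay as the last step left them, time stands still between calls to the robot, and variables do not carry over. Pictures are saved under pics/ and viewed, and the job is handed in when it is done.

```bash
mkdir -p pics; ls
cat > h.py <<'E'
import numpy as np, cv2
from workcell import ctrl
def cam(n,save=None):
    d=ctrl.read_camera(n)
    if save: cv2.imwrite('pics/'+save,d['img'][:,:,::-1])
    return d
def dist(d): return np.array([d['k1'],0,0,0,0],float)
def ray(d,px):
    R=cv2.Rodrigues(np.array(d['rvec'],float))[0]; t=np.array(d['tvec'],float).ravel()
    p=cv2.undistortPoints(np.array([[px]],float),np.array(d['camera_matrix'],float),dist(d))[0,0]
    return -R.T@t, R.T@np.array([p[0],p[1],1.])
def atz(d,px,z):
    c,r=ray(d,px); return c+r*(z-c[2])/r[2]
def proj(d,P):
    return cv2.projectPoints(np.array(P,float).reshape(-1,3),np.array(d['rvec'],float),np.array(d['tvec'],float),np.array(d['camera_matrix'],float),dist(d))[0][:,0]
def tri(L):
    A=np.zeros((3,3));b=np.zeros(3)
    for d,px in L:
        c,r=ray(d,px); r=r/np.linalg.norm(r); M=np.eye(3)-np.outer(r,r); A+=M;b+=M@c
    return np.linalg.solve(A,b)
E
python3 - <<'E'
from h import *
print(ctrl.state())
for n in ['scene','top','wrist']:
    d=cam(n,n+'0.png')
    R=cv2.Rodrigues(np.array(d['rvec'],float))[0]; print(n,-R.T@np.array(d['tvec']).ravel(), R[2],d['k1'])
    for l,z in [('clamp',0),('wheel_axis',125),('handle_hinge',125),('handle_grip',125),('pad_face',30),('fence_face',30),('panel_center',23),('lever_hinge',80),('lever_grip',160),('jar_mid',58),('bottle_mid',65),('dish_a_mid',8)]:
        r=ctrl.place_of(l,d)
        print(l,[(np.round(x['location']),round(x['confidence'],2),np.round(atz(d,x['location'],z))) for x in r[:2]])
E
```

```text
pics
{'clock': 0.0, 'q': array([ 1.08453049e+00,  3.07560903e-01,  1.50767192e+00,  4.10866026e-06,
        1.32839614e+00, -7.35239125e-02]), 'joint_velocities': array([ 0.00108161,  0.00013559, -0.00021375,  0.00016494, -0.00163496,
        0.00099479]), 'tau': array([ 6.76002019e-04, -4.57557535e+01, -2.51918364e+01, -1.25698029e-04,
        1.33516104e-02,  1.66734662e-05]), 'tool_pos': array([230.3527711 , 526.08186413, 230.38852307]), 'orientation': array([ 2.04909603e-01,  9.78780373e-01, -9.77980647e-04, -2.83185756e-04]), 'wrist_force': array([-0.11397731, -0.10176778, -0.08329555]), 'moment': array([-0.01539564,  0.02923297,  0.04682885]), 'grip_width': 0.9967871010569294}
scene [1374.06695968  -16.99224867  642.83230131] [-0.8199914   0.01172856 -0.57225567] -0.008785824784866033
clamp [(array([220., 250.]), 0.9, array([ 525., -212.,    0.]))]
wheel_axis [(array([210., 199.]), 0.65, array([ 524., -219.,  125.]))]
handle_hinge [(array([197., 220.]), 0.58, array([ 597., -231.,  125.]))]
handle_grip [(array([212., 201.]), 0.57, array([ 531., -215.,  125.])), (array([208., 200
[... 1253 characters left out ...]
([363., 237.]), 0.61, array([594., -63.,  80.]))]
lever_grip [(array([364., 226.]), 0.61, array([590., -59., 160.]))]
jar_mid [(array([504., 205.]), 0.82, array([ 689., -301.,   58.]))]
bottle_mid [(array([342., 148.]), 0.78, array([752.,  -9.,  65.]))]
dish_a_mid [(array([240., 330.]), 0.79, array([419., 124.,   8.])), (array([328., 261.]), 0.5, array([560., -11.,   8.]))]
wrist [160.98442479 557.80262218 373.68707331] [ 0.27203034 -0.12005783 -0.95476993] -0.04630927328372906
clamp []
wheel_axis []
handle_hinge []
handle_grip []
pad_face []
fence_face []
panel_center []
lever_hinge []
lever_grip []
jar_mid []
bottle_mid []
dish_a_mid [(array([113., 442.]), 0.73, array([423., 129.,   8.]))]
```

View pics/scene0.png

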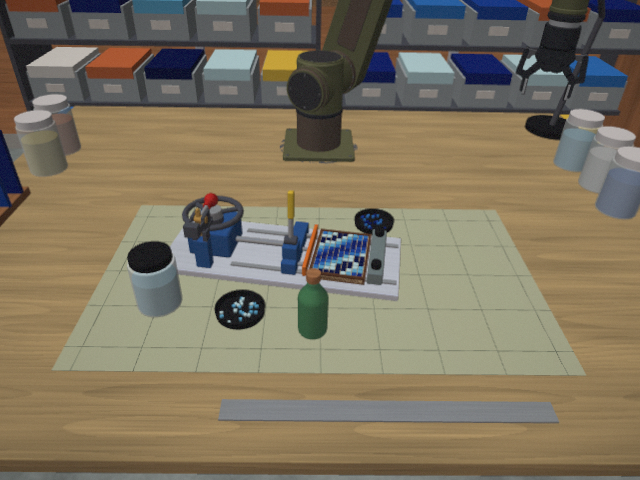

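View pics/top0.png

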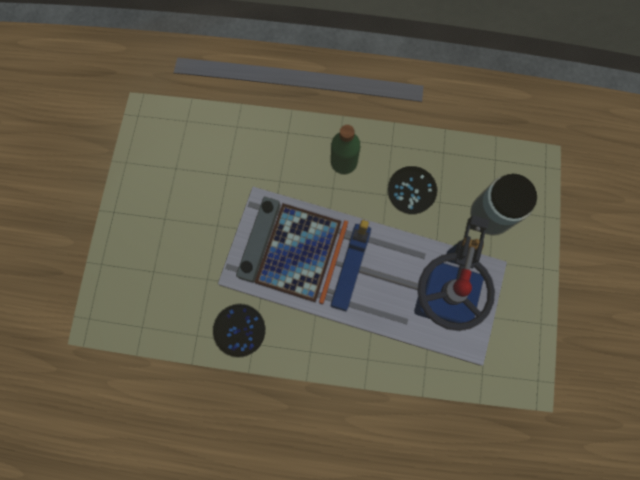

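The two views agree. The clamp origin is near (525,-220) with yaw about -9.4°. The lever stands up at (597,-61), and the jar is near the wheel but low. I'll go over the jaw first for a baseline close-up.

```bash
cat >> h.py <<'E'
from scipy.spatial.transform import Rotation as Ro
def delta(target,yang=None):
    s=ctrl.state(); R=Ro.from_quat(s['orientation']).as_matrix()
    d=R.T@(np.array(target,float)-s['tool_pos'])/10
    a=np.degrees(np.arctan2(R[1,1],R[0,1]))
    print('rows cm',np.round(d,2),'yang',round(a,1),'roll', None if yang is None else round(a-yang,1))
E
python3 -c "
from h import *
delta([560,-20,260],80.6)"
```

```text
rows cm [-52.1  -36.87  -2.87] yang 66.3 roll -14.3
```

```bash
python3 -m jog '-4 -2.8 -0.2 -2;-8.7 -6.1 -0.5 -4;-13 -9.2 -0.7 -7;-17.4 -12.3 -1 -10;-21.7 -15.4 -1.2 -12;-26 -18.4 -1.4 -14.3;-30.3 -21.4 -1.7 -14.3;-34.6 -24.5 -2 -14.3' && python3 -c "
from h import *
delta([560,-20,260],80.6)"
```

```text
clock: 2.95
tool_pos: [450.2, 162.0, 251.7]
orientation: [0.082, 0.997, 0.0, 0.0]
wrist_force: [0.0, 0.7, -0.3]
grip_width: 0.998
rows cm [-13.79 -16.17  -0.83] yang 80.6 roll 0.0
```

```bash
python3 -m jog '-4 -4.7 -0.2 0;-8 -9.4 -0.5 0;-12 -14 -0.8 0;-13.8 -16.2 -0.8 0;-13.8 -16.2 -0.8 0' && python3 -c "
from h import *
d=cam('wrist','w1.png')
for l,z in [('lever_hinge',80),('lever_grip',160),('pad_face',30),('fence_face',30),('panel_center',23)]:
    print(l,[(np.round(x['location'],1),round(x['confidence'],2),np.round(atz(d,x['location'],z),1)) for x in ctrl.place_of(l,d)[:2]])
print(ctrl.state()['tool_pos'])
"
```

```text
clock: 3.58
tool_pos: [560.3, -20.9, 259.0]
orientation: [0.083, 0.997, -0.0, 0.0]
wrist_force: [-0.3, 0.1, 0.1]
grip_width: 1.001
lever_hinge [(array([287.2, 256.5]), 0.58, array([599. , -60.6,  80. ]))]
lever_grip [(array([276.2, 280.1]), 0.56, array([587.7, -59.1, 160. ]))]
pad_face [(array([329. , 196.1]), 0.93, array([557. , -11.9,  30. ]))]
fence_face [(array([437.3, 198.8]), 0.74, array([578.9, 101.7,  30. ])), (array([144.7, 194.7]), 0.73, array([ 522.3, -206.3,   30. ]))]
panel_center [(array([382.9, 192.6]), 0.81, array([564.2,  46. ,  23. ]))]
[558.49114112 -17.56150631 259.4513699 ]
```

View pics/w1.png

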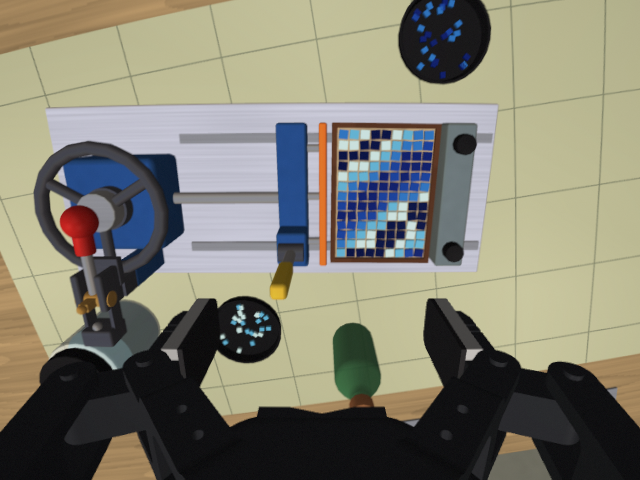

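The wrist view covers everything. The pad stripe is at columns 320-327, the jaw edge at 307, the panel at about 331-440 (slightly skewed), and the fence face at about 435-441. The ball is at (80,222).

```bash
cat > m.py <<'E'
from h import *
import sys
def clampfit(d,cs=None):
    pass
E
python3 - <<'E'
from h import *
s=cam('scene');t=cam('top');w=cam('wrist')
for l in ['wheel_axis','handle_grip','handle_hinge','lever_hinge','lever_grip']:
    L=[]
    for d in (s,t,w):
        r=ctrl.place_of(l,d)
        if r: L.append((d,r[0]['location']))
    P=tri(L); print(l,len(L),np.round(P,1),[np.round(proj(d,P)[0]-px,1) for d,px in L])
for px in [(48,108),(497,104),(478,271)]: print(px,np.round(atz(w,px,15),1))
r=ctrl.look_for('handle_grip',w); print([(x['rect'],x['confidence']) for x in r[:2]])
img=w['img']; cv2.imwrite('pics/w1c.png',cv2.resize(img[90:310,260:500,::-1],None,fx=3,fy=2.7,interpolation=cv2.INTER_CUBIC))
E
```

```text
wheel_axis 2 [ 523.  -220.   124.1] [array([0.9, 0.6]), array([-3. ,  0.3])]
handle_grip 3 [496.2 -84.8 211. ] [array([ 65.5, -43.8]), array([135.8, -41.3]), array([103., -50.])]
handle_hinge 1 [1536.4   28.1  751. ] [array([0., 0.])]
lever_hinge 3 [596.4 -57.9  75.7] [array([ 0.5, -0.3]), array([ 2.1, -1.8]), array([ 1.6, -3.6])]
lever_grip 3 [590.2 -56.  165.6] [array([0.5, 0.2]), array([0.5, 1.7]), array([0.5, 3.2])]
(48, 108) [ 415.3 -288.4   15. ]
(497, 104) [490. 179.  15.]
(478, 271) [675.7 152.3  15. ]
[([87.0, 261.1, 58.1, 109.6], 0.8), ([293.9, 214.9, 60.4, 182.4], 0.57)]
```

View pics/w1c.png

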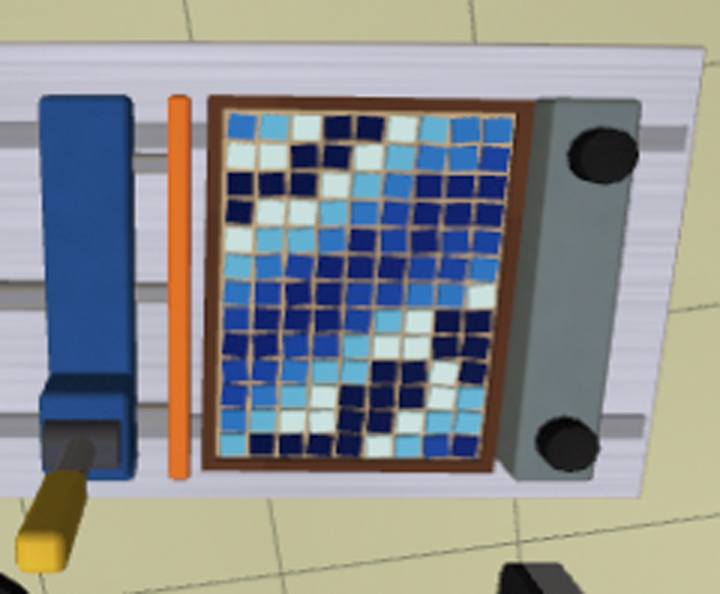

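Run:
```python
from h import *
w=cam('wrist')
print('ball w1',atz(w,(80,222),125))
# pad face right edge, panel top left edge/right edge, fence
def z(px,pz): 
    p=(260+px[0]/3,90+px[1]/2.7); P=atz(w,p,pz); u=np.array([.16,.987]); v=np.array([.987,-.16]); q=P[:2]-np.array([524,-218]); return np.round([q@v,q@u],1)
print('pad back/front top',z((169,97),42),z((190,97),42),z((169,478),42),z((188,478),42))
print('jaw front',z((131,97),45),z((133,478),45))
print('panel L',z((208,97),31),z((203,468),31),'R',z((535,101),31),z((493,470),31))
print('fence top face edge',z((552,101),43),z((519,478),43))
delta([525,-219,225],80.6)
```

```text
ball w1 [ 524.8099682  -214.92927375  125.        ]
pad back/front top [-73.4 197.8] [-73.4 204.6] [ 74.3 196.8] [ 74.3 203.7]
jaw front [-73.4 185.6] [ 73.  183.8]
panel L [-73.4 210.7] [ 74.3 209.3] R [-72.2 320.6] [ 75.6 318.3]
fence top face edge [-72.2 322.3] [ 74.3 324.4]
rows cm [  0.12 -20.31   3.43] yang 80.6 roll 0.0
```

Total gap is about 9.5 mm, so I expect roughly 15.5 mm of jaw travel (3.1 rad). The free pad-to-jaw gap is 12 mm. Next I'll go over the wheel.

```bash
python3 -m jog '0 -5 0 0;0 -10 0 0;0 -15 1 0;0.1 -19 2.5 0;0.1 -20.3 3.4 0;0.1 -20.3 3.4 0' && python3 -c "
from h import *
d=cam('wrist','w2.png')
for l,z in [('wheel_axis',125),('handle_grip',125),('handle_hinge',125)]:
    print(l,[(np.round(x['location'],1),round(x['confidence'],2),np.round(atz(d,x['location'],z),1)) for x in ctrl.place_of(l,d)[:2]])
s=ctrl.state()
print(s['tool_pos'],proj(d,s['tool_pos']),proj(d,s['tool_pos']+[0,0,-100]))
"
```

```text
clock: 5.62
tool_pos: [524.7, -219.0, 224.4]
orientation: [0.082, 0.997, 0.001, -0.001]
wrist_force: [0.1, -0.1, 0.3]
grip_width: 1.002
wheel_axis [(array([325.7, 240.1]), 0.9, array([ 527.3, -215.8,  125. ]))]
handle_grip [(array([324.4, 237.2]), 0.56, array([ 525. , -216.3,  125. ]))]
handle_hinge [(array([322.3, 325.5]), 0.63, array([ 595.7, -229.6,  125. ]))]
[ 525.86627355 -217.71658611  225.91597903] [[323.54000581 307.34054028]] [[322.70380881 239.0203008 ]]
```

View pics/w2.png

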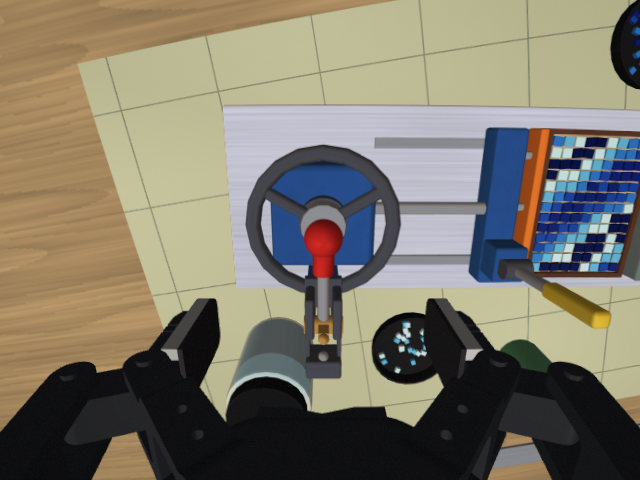

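```bash
python3 -m jog '0 0 4 0;0 0 8 0;0 0 11 0;0 0 11.6 0;0 0 11.6 0' && python3 -m jog '0 0 0 0;0 0 0 0;0 0 0 0;0 0 0 0;0 0 0 0;0 0 0 0' 1 30; python3 -c "
from h import *
d=cam('wrist','w3.png')
for i in range(3): print(ctrl.state()['tool_pos'],ctrl.state()['wrist_force']); 
"
```

```text
clock: 6.45
tool_pos: [526.0, -218.5, 110.0]
orientation: [0.081, 0.997, -0.0, 0.0]
wrist_force: [-0.6, -0.9, 0.7]
grip_width: 1.002
clock: 7.2
tool_pos: [525.6, -218.6, 109.7]
orientation: [0.082, 0.997, 0.0, 0.0]
wrist_force: [0.5, 3.8, 4.7]
grip_width: 0.304
[ 525.52935996 -218.60619619  109.66431559] [0.18663499 3.35803081 5.5472748 ]
[ 525.52935996 -218.60619619  109.66431559] [0.18663499 3.35803081 5.5472748 ]
[ 525.52935996 -218.60619619  109.66431559] [0.18663499 3.35803081 5.5472748 ]
```

View pics/w3.png

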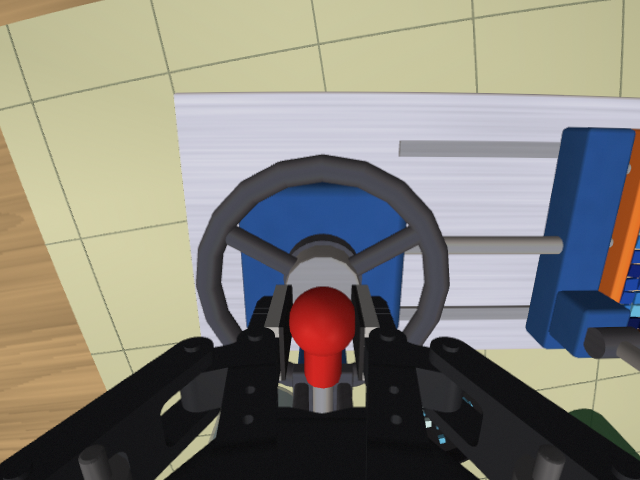

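The ball is held between the pads with an opening of 26 mm. Next, swing it along the arc.

```bash
python3 -m jog '-0.06 0 -0.9 0;-0.25 0 -1.83 0;-0.55 0 -2.7 0;-0.94 0 -3.5 0;-1.45 0 -4.25 0;-2.05 0 -4.95 0;-2.05 0 -4.95 0'; python3 -m jog '-0.5 0 -0.45 0;-1.06 0 -0.87 0;-1.65 0 -1.22 0;-2.27 0 -1.52 0;-2.9 0 -1.75 0;-3.58 0 -1.92 0;-4.25 0 -2.02 0;-5 0 -2.05 0'; python3 -m jog '-0.2 0 0 0;-0.2 0 0 0;0 0 0 0'
python3 -c "
from h import *
d=cam('wrist','w4.png');cam('scene','s4.png')
"
```

```text
clock: 8.12
tool_pos: [546.1, -222.2, 159.8]
orientation: [0.081, 0.997, 0.0, 0.0]
wrist_force: [-2.0, 3.9, 0.1]
grip_width: 0.307
clock: 9.12
tool_pos: [595.7, -231.6, 180.1]
orientation: [0.082, 0.997, -0.001, 0.001]
wrist_force: [-1.2, 1.2, 0.0]
grip_width: 0.305
clock: 9.5
tool_pos: [596.0, -231.4, 180.0]
orientation: [0.082, 0.997, -0.001, 0.002]
wrist_force: [0.5, -1.5, -0.8]
grip_width: 0.303
```

View pics/w4.png

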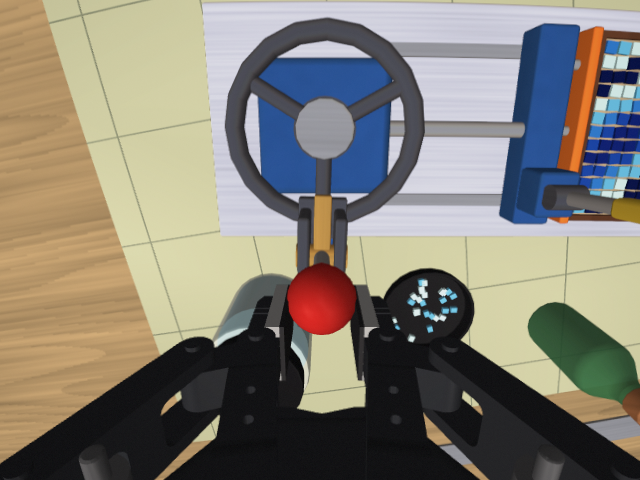

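View pics/s4.png

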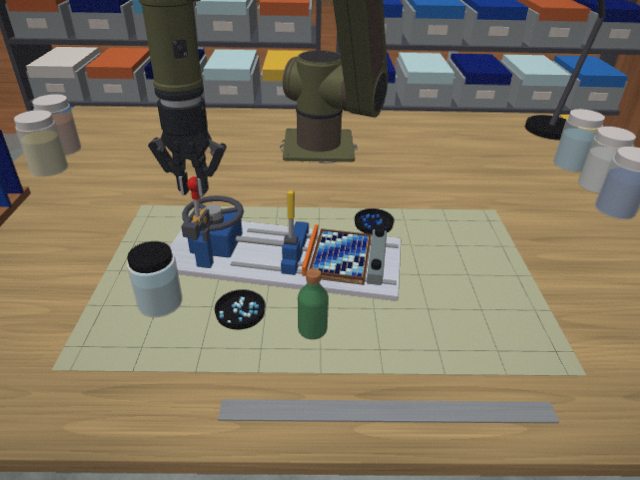

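The handle is upright, with the ball directly over the hinge and low forces. Next is cranking the first quarter turn clockwise: clamp +x to -y, in tool axes x = 7.2(1-cos), y = -7.2 sin.

```bash
python3 -m jog '0.14 -1.4 0 0;0.55 -2.76 0 0;1.21 -4 0 0;2.11 -5.09 0 0;3.2 -5.99 0 0;4.44 -6.65 0 0;5.8 -7.06 0 0;7.2 -7.2 0 0'
python3 -c "
from h import *
d=cam('wrist','w5.png');print(ctrl.state()['tool_pos'],ctrl.state()['wrist_force'])
"
```

```text
clock: 10.6
tool_pos: [511.7, -288.7, 179.5]
orientation: [0.082, 0.997, 0.001, 0.001]
wrist_force: [5.0, 7.9, 6.8]
grip_width: 0.301
[ 509.32362244 -287.70962417  179.38433373] [1.15126602 5.47931274 8.86960387]
```

View pics/w5.png

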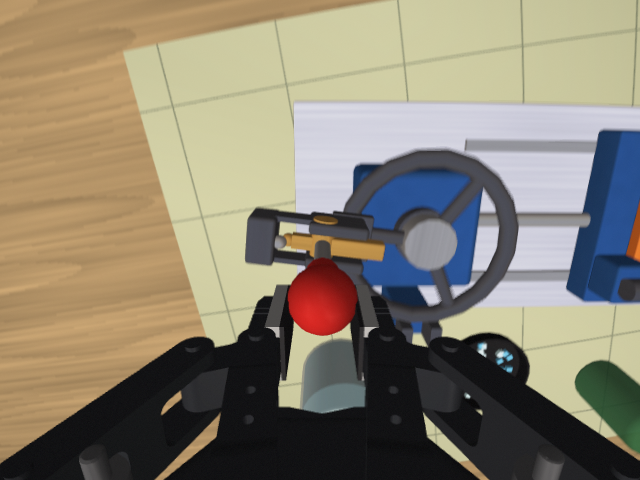

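```bash
python3 -m jog '1.4 0.3 -0.1 0;2.76 0.75 -0.1 0;4 1.41 -0.1 0;5.09 2.31 -0.1 0;5.99 3.4 -0.1 0;6.65 4.6 -0.1 0;7 5.8 -0.1 0;7 5.8 -0.1 0'
python3 -c "
from h import *
d=cam('wrist','w6.png');cam('top','t6.png');print(ctrl.state()['tool_pos'],ctrl.state()['wrist_force'])
"
```

```text
clock: 11.65
tool_pos: [459.5, -221.9, 180.3]
orientation: [0.082, 0.997, -0.0, 0.007]
wrist_force: [20.3, 2.1, -12.4]
grip_width: 0.302
[ 459.5473586  -222.24353161  180.29547709] [ 19.57243154   2.12769859 -12.62736674]
```

View pics/w6.png

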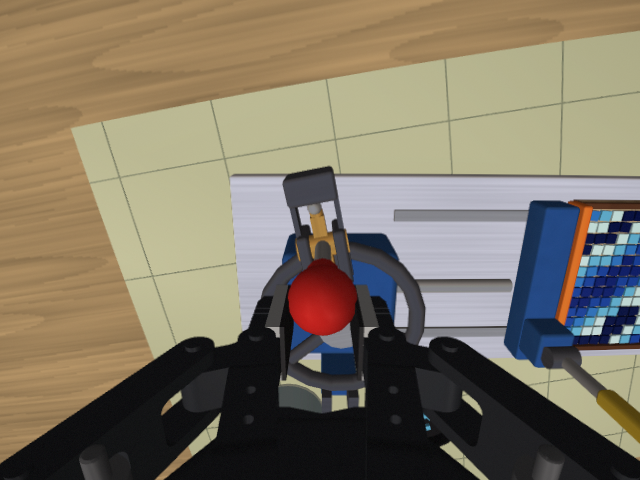

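View pics/t6.png

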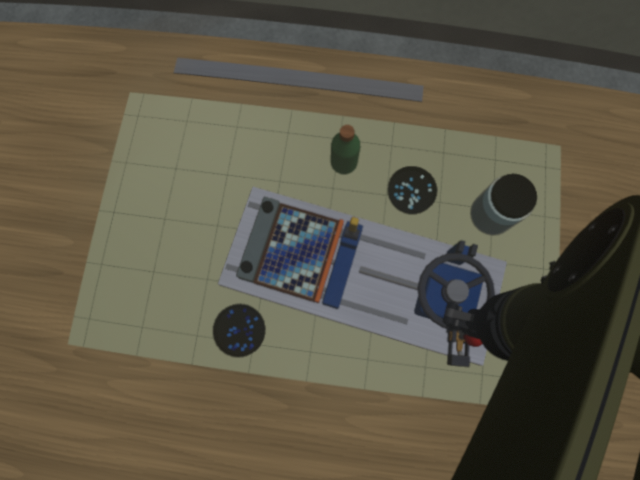

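```bash
python3 -c "
from h import *
d=cam('top');w=cam('wrist')
print('hub',atz(d,(458,290),103)); P=ctrl.state()['tool_pos']; print(P)
P=P+[0,0,15]
print('below ball 70',proj(w,P-[0,0,70]),'ball',proj(w,P), proj(d,P))
for im,n in ((d,'top'),(w,'wr')):
  for l,z in [('wheel_axis',125),('handle_grip',195),('handle_hinge',125)]:
    print(n,l,[(np.round(x['location'],1),round(x['confidence'],2),np.round(atz(im,x['location'],z),1)) for x in ctrl.place_of(l,im)[:2]])
a=cv2.imread('pics/t6.png')[200:380,400:560]; cv2.imwrite('pics/t6c.png',cv2.resize(a,None,fx=3.3,fy=3.3,interpolation=2))
b=cv2.imread('pics/w6.png')[150:400,220:440]; cv2.imwrite('pics/w6c.png',cv2.resize(b,None,fx=2.4,fy=2.4,interpolation=2))
"
```

```text
hub [ 523.3881994  -219.24445406  103.        ]
[ 459.5426995  -222.36341483  180.28649546]
below ball 70 [[320.50681366 258.2748539 ]] ball [[319.9902458  321.85374932]] [[475.96426205 328.73357052]]
top wheel_axis [(array([466. , 287.2]), 0.78, array([ 525.7, -225.1,  125. ])), (array([352.2, 231.2]), 0.26, array([589. , -43.4, 125. ]))]
top handle_grip [(array([472.6, 338.5]), 0.68, array([ 446.1, -218.9,  195. ]))]
top handle_hinge [(array([461. , 335.7]), 0.64, array([ 452.3, -223.2,  125. ])), (array([413.6, 192.1]), 0.6, array([ 665.3, -131.7,  125. ]))]
wr wheel_axis [(array([345. , 345.2]), 0.67, array([ 522.4, -216.6,  125. ]))]
wr handle_grip [(array([323.6, 299. ]), 0.8, array([ 449.6, -219.2,  195. ]))]
wr handle_hinge [(array([319.2, 245.5]), 0.81, array([ 451.6, -221.8,  125. ]))]
```

View pics/w6c.png

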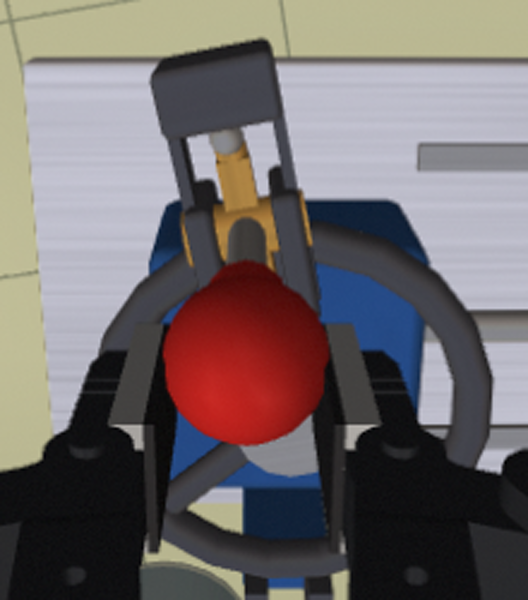

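View pics/t6c.png

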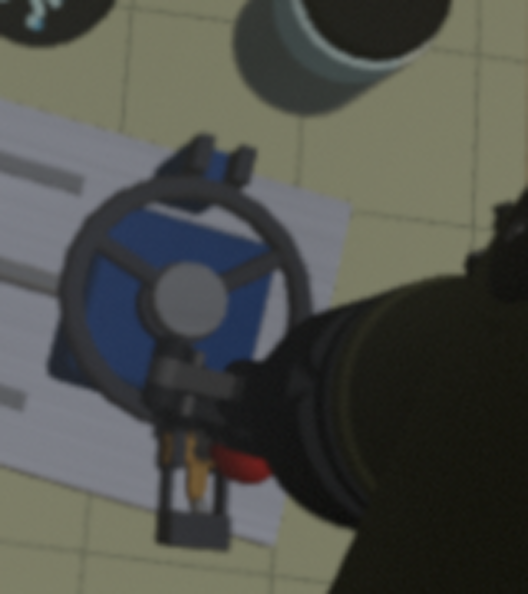

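```bash
python3 -m jog '-0.3 0 0 0;-0.5 0 0.1 0;-0.5 0 0.1 0'; python3 -c "
from h import *
w=cam('wrist','w7.png')
for l,z in [('handle_grip',195),('handle_hinge',125)]:
    print(l,[(np.round(x['location'],1),round(x['confidence'],2),np.round(atz(w,x['location'],z),1)) for x in ctrl.place_of(l,w)[:2]])
print(ctrl.state()['tool_pos'],ctrl.state()['wrist_force'])
t=cam('top')['img']; cv2.imwrite('pics/t7c.png',cv2.resize(t[180:320,210:400,::-1],None,fx=4,fy=4,interpolation=2))
"
```

```text
clock: 12.52
tool_pos: [460.8, -223.3, 179.9]
orientation: [0.082, 0.997, -0.001, 0.004]
wrist_force: [10.0, 1.9, -0.5]
grip_width: 0.302
handle_grip [(array([323.4, 298.5]), 0.75, array([ 450.6, -220.2,  195. ]))]
handle_hinge [(array([320.9, 244.2]), 0.72, array([ 451.7, -221.6,  125. ]))]
[ 460.79412418 -223.23727349  179.94374464] [11.2548016   2.15840658 -0.69419565]
```

View pics/t7c.png

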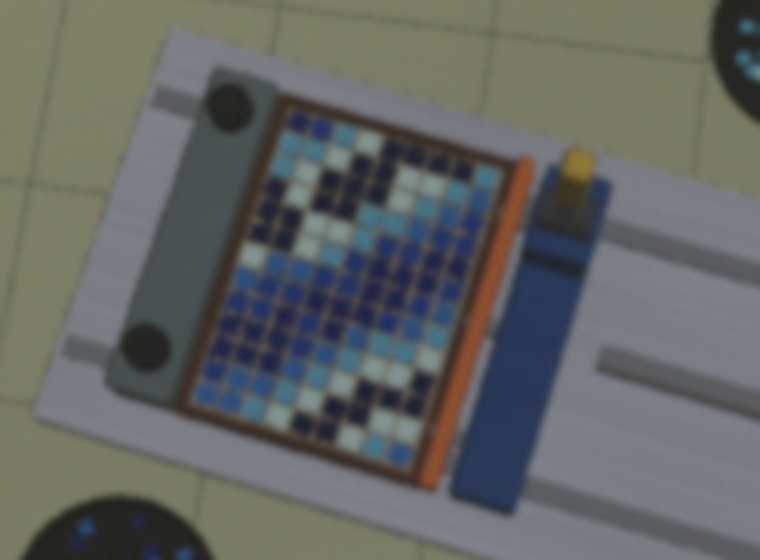

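View pics/w7.png

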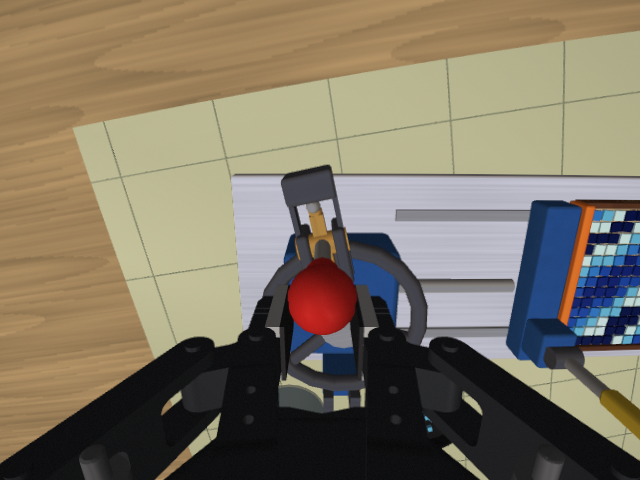

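```bash
python3 -m jog '-0.3 0.2 0 0;-0.35 0.5 0 0;-0.35 0.8 0 0;-0.35 1.0 0 0;-0.35 1.0 0 0'; python3 -c "
from h import *
w=cam('wrist')
for l,z in [('handle_grip',195),('handle_hinge',125)]:
    print(l,[(np.round(x['location'],1),round(x['confidence'],2),np.round(atz(w,x['location'],z),1)) for x in ctrl.place_of(l,w)[:2]])
print(ctrl.state()['tool_pos'],ctrl.state()['wrist_force'])
a=cam('top')['img'][:,:,::-1];b=cv2.imread('pics/top0.png')
cv2.imwrite('pics/t8c.png',np.hstack([cv2.resize(t[200:320,310:380],None,fx=5,fy=5,interpolation=2) for t in (b,a)]))
"
```

```text
clock: 13.35
tool_pos: [461.9, -213.4, 179.7]
orientation: [0.081, 0.997, -0.001, -0.0]
wrist_force: [1.6, -1.5, 5.2]
grip_width: 0.295
handle_grip [(array([320.8, 298.1]), 0.59, array([ 451.4, -211.3,  195. ]))]
handle_hinge [(array([319.1, 240.6]), 0.59, array([ 449.9, -212.4,  125. ])), (array([327.2, 272. ]), 0.19, array([ 470.3, -210.8,  125. ]))]
[ 461.8760235  -213.36828419  179.72923219] [ 1.29526068 -1.62067377  5.39966988]
```

View pics/t8c.png

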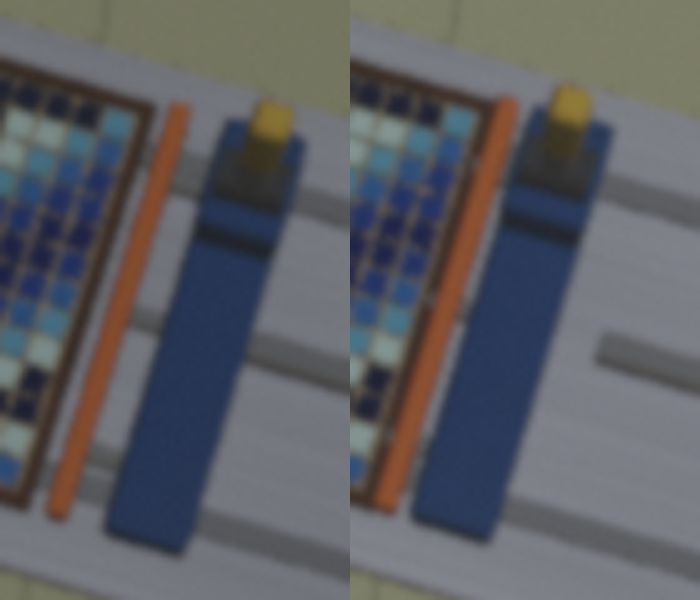

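The pad-to-jaw gap went from 47 px to 22 px out of about 12 mm, so roughly 6 mm of compression. The forces are small. I'll release, rise and look again from the earlier viewpoint.

```bash
python3 -m jog '0 0 0 0;0 0 0 0;0 0 0 0;0 0 0 0' -1 && python3 -m jog '0 0 -3 0;0 0 -6 0;0 0 -8 0;-2 4 -8 0;-3 9 -8 0;-5 14 -8 0;-6.4 17.6 -8 0;-6.4 17.6 -8 0'; python3 -c "
from h import *
delta([558.5,-18,260],80.6)"
```

```text
clock: 14.05
tool_pos: [462.0, -212.4, 179.0]
orientation: [0.082, 0.997, 0.0, -0.0]
wrist_force: [0.3, -0.1, 0.2]
grip_width: 0.998
clock: 15.05
tool_pos: [555.2, -47.0, 259.0]
orientation: [0.08, 0.997, 0.0, -0.0]
wrist_force: [0.3, -0.5, -1.2]
grip_width: 1.006
rows cm [ 0.13  2.92 -0.1 ] yang 80.9 roll 0.3
```

```bash
python3 -m jog '0.1 2.8 -0.1 0;0.1 2.8 -0.1 0;0.1 2.8 -0.1 0'
python3 - <<'E'
from h import *
w=cam('wrist','w9.png');s=cam('scene','s9.png');t=cam('top','t9.png')
for l in ['lever_hinge','lever_grip','handle_grip','handle_hinge','wheel_axis']:
    L=[]
    for d in (s,t,w):
        r=ctrl.place_of(l,d)
        if r: L.append((d,r[0]['location']))
    P=tri(L); print(l,len(L),np.round(P,1),[np.round(proj(d,P)[0]-px,1) for d,px in L])
img=w['img']; cv2.imwrite('pics/w9c.png',cv2.resize(img[90:310,260:500,::-1],None,fx=3,fy=2.7,interpolation=cv2.INTER_CUBIC))
print(ctrl.state()['tool_pos'])
E
```

```text
clock: 15.42
tool_pos: [557.2, -22.7, 260.2]
orientation: [0.082, 0.997, -0.0, -0.0]
wrist_force: [0.2, 0.2, 0.3]
grip_width: 1.001
lever_hinge 3 [596.7 -44.   82.2] [array([-0.6, -0.1]), array([-1.5, -2.2]), array([-2.3, -3. ])]
lever_grip 2 [594.4 -44.4 149.2] [array([0.3, 0.3]), array([0.7, 0.4])]
handle_grip 2 [ 454.1 -194.6  183.7] [array([8.4, 6.1]), array([-38.7,   1.6])]
handle_hinge 2 [ 449.7 -214.9  125.7] [array([1. , 0.7]), array([-3.8, -0. ])]
wheel_axis 3 [ 556.6 -140.   178.9] [array([ 39.4, -13.9]), array([67.3, 20.6]), array([70.9, 48.1])]
[557.72501644 -21.51388355 260.31400992]
```

View pics/w9.png

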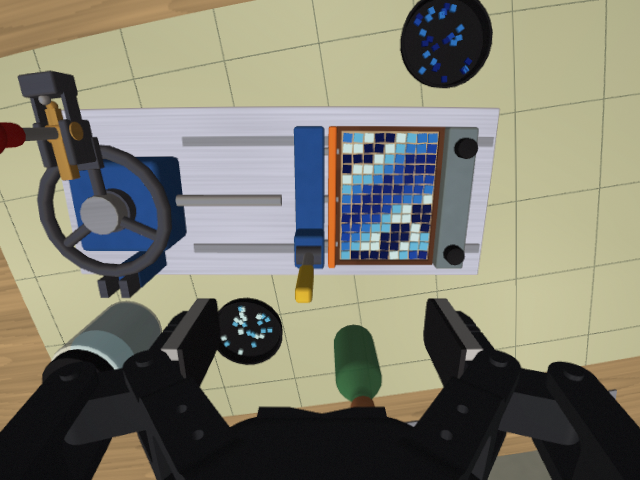

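View pics/w9c.png

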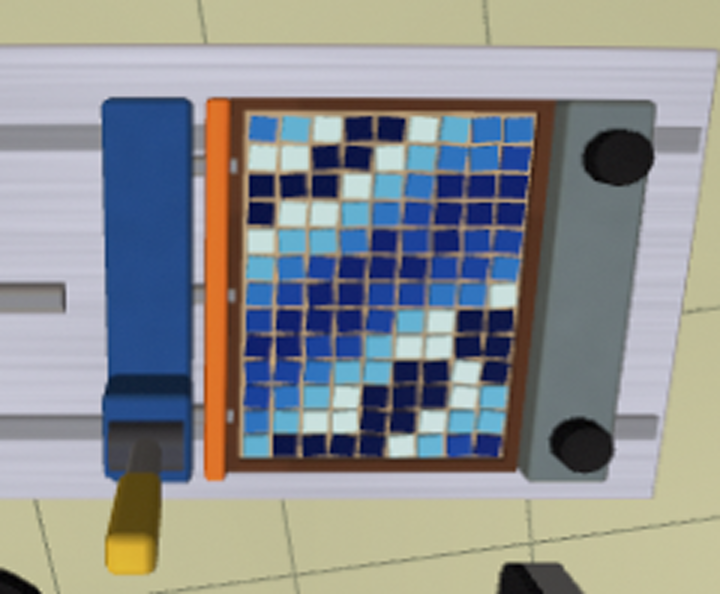

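View pics/s9.png

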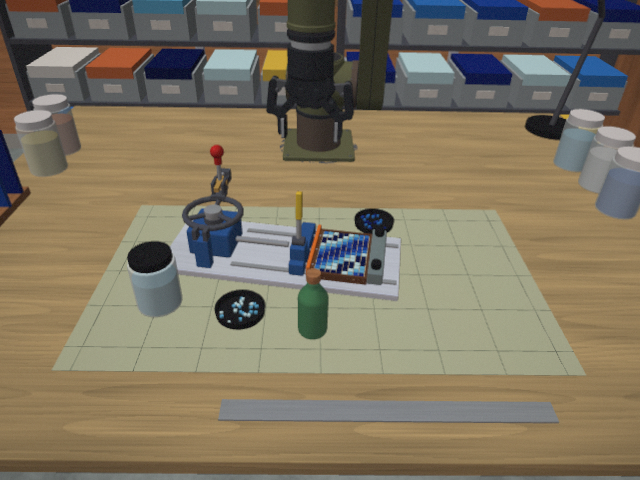

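Run:
```python
from h import *
w=cam('wrist')
img=cv2.cvtColor(w['img'],cv2.COLOR_RGB2HSV)
w1=cv2.cvtColor(cv2.imread('pics/w1.png'),cv2.COLOR_BGR2HSV)
for nm,im in (('before',w1),('now',img)):
  for r in (140,160,180,200,215):
    row=w['img'][r].astype(int) if nm=='now' else cv2.imread('pics/w1.png')[r,:,::-1].astype(int)
    seg=row[265:345]
    o=np.clip((seg[:,0]-seg[:,2])/200,0,1)   # orange-ness
    b=np.clip((seg[:,2]-seg[:,0])/90,0,1)
    # jaw right edge: blue falls
    oi=np.where(o>0.4)[0]; 
    def cross(v,i,up): # subpixel at .5
        return 265+i+(0.5-v[i])/(v[i+1]-v[i])
    ou=[cross(o,i,1) for i in range(len(o)-1) if o[i]<.5<=o[i+1]]; od=[cross(o,i,0) for i in range(len(o)-1) if o[i]>=.5>o[i+1]]
    bd=[cross(b,i,0) for i in range(len(b)-1) if b[i]>=.5>b[i+1]]
    print(nm,r,'jaw edge',np.round(bd[:2],1),'orange',np.round(ou[:2],1),np.round(od[:2],1))
def z(p,pz):
    P=atz(w,p,pz); u=np.array([.16,.987]); return round((P[:2]-np.array([524,-218]))@u,2)
for c in (307,310,317,320,323,326,329): print(c,z((c,180),43))
```

```text
before 140 jaw edge [305.7] orange [318.6] [325.8]
before 160 jaw edge [306.] orange [318.7] [325.7]
before 180 jaw edge [306.3] orange [318.7] [325.7]
before 200 jaw edge [306.5] orange [319.] [325.7]
before 215 jaw edge [306.7] orange [319.] [325.7]
now 140 jaw edge [321.8] orange [326.9] [334.6]
now 160 jaw edge [321.7] orange [326.9] [334.5]
now 180 jaw edge [321.6] orange [326.7] [334.3]
now 200 jaw edge [321.6] orange [326.6] [333.8]
now 215 jaw edge [321.6] orange [326.6] [333.8]
307 185.07
310 188.11
317 195.21
320 198.25
323 201.29
326 204.33
329 207.37
```

Run:
```python
from h import *
a0=cv2.cvtColor(cv2.imread('pics/w1.png'),cv2.COLOR_BGR2GRAY).astype(np.float32)
a1=cv2.cvtColor(cv2.imread('pics/w9.png'),cv2.COLOR_BGR2GRAY).astype(np.float32)
def track(n,x0,y0,x1,y1,g=(0,0)):
    T=a0[y0:y1,x0:x1]; M=25
    S=a1[max(0,y0-M):y1+M,max(0,x0-M):x1+M]
    r=cv2.matchTemplate(S,T,cv2.TM_CCOEFF_NORMED); _,v,_,l=cv2.minMaxLoc(r)
    dx=l[0]-(x0-max(0,x0-M));dy=l[1]-(y0-max(0,y0-M))
    W=np.array([[1,0,dx],[0,1,dy]],np.float32)
    # ECC refine on template vs a1 shifted
    W2=np.array([[1,0,x0+dx],[0,1,y0+dy]],np.float32)
    try: _,W2=cv2.findTransformECC(T,a1,W2,cv2.MOTION_TRANSLATION,(3,100,1e-5),None,3)
    except Exception as e: print(e)
    print(n,'match',round(v,3),np.round([W2[0,2]-x0,W2[1,2]-y0],2))
track('fence upper',436,115,484,165)
track('fence lower',430,225,475,272)
track('bed corner',470,95,515,130)
track('hub/gear', 130,140,190,190)
track('slot left',172,130,200,152)
track('dish b',210,290,270,360)
track('jaw upper',268,115,314,160)
track('jaw no pad',268,118,312,140)
track('panel',336,128,436,258)
track('grid',180,5,330,90)
```

```text
fence upper match 0.984 [1.45 3.79]
fence lower match 0.994 [1.03 2.95]
bed corner match 0.985 [1.15 3.99]
hub/gear match 0.994 [2.77 2.41]
slot left match 0.996 [2.8  2.81]
dish b match 0.96 [1.29 1.57]
jaw upper match 0.963 [17.25  3.36]
jaw no pad match 0.968 [17.36  3.41]
panel match 0.971 [4.05 2.66]
grid match 0.895 [2.73 3.61]
```

Run:
```python
from h import *
w=cam('wrist','w10.png'); w2=cam('wrist')
print(ctrl.state()['tool_pos'], np.abs(w['img'].astype(int)-w2['img']).mean(), np.array(w['camera_matrix'])[0])
A=cv2.imread('pics/w1.png');B=cv2.imread('pics/w10.png')
out=[]
for im in (A,B):
    c=im[120:262,296:340]; d=im[120:262,425:453]
    out.append(np.hstack([cv2.resize(c,None,fx=8,fy=2,interpolation=cv2.INTER_NEAREST),np.zeros((284,10,3),np.uint8),cv2.resize(d,None,fx=8,fy=2,interpolation=cv2.INTER_NEAREST)]))
cv2.imwrite('pics/cmp.png',np.vstack(out)); print(np.vstack(out).shape)
```

```text
[557.71546375 -21.56381426 260.29373042] 0.7705588107638889 [354.63000357   0.         321.37227294]
(568, 586, 3)
```

View pics/cmp.png

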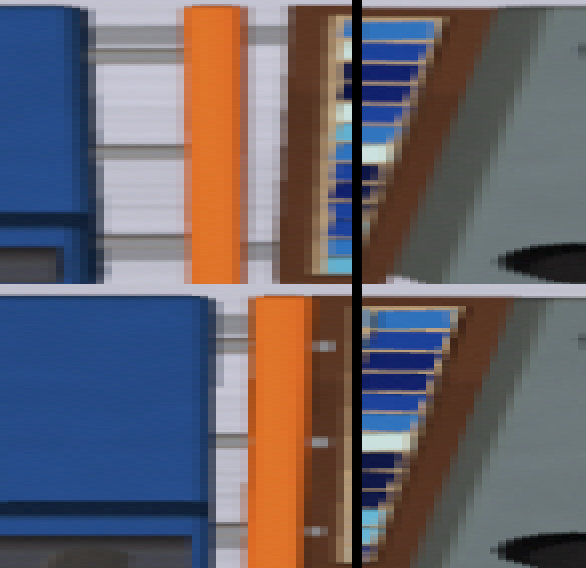

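The in-image gap between pad and jaw closed from about 13.0 px to 5.5 px, so compression is nearer 7.3 mm than 6. There's time left, so I'll regrip where I released and back off by about 0.22 rad.

```bash
python3 -c "
from h import *
delta([462,-213,259],80.6)"
```

```text
rows cm [  6.34 -20.44   0.13] yang 80.7 roll 0.1
```

```bash
python3 -m jog '1.5 -5 0 0;3 -10 0 0;4.6 -15 0 0;6 -19.4 0 0;6.35 -20.45 0 0;6.35 -20.45 0 0;6.35 -20.45 0 0' -1; python3 -c "
from h import *
delta([462,-213,180],80.6)
w=cam('wrist','w11.png')"
```

```text
clock: 17.35
tool_pos: [462.4, -212.1, 260.3]
orientation: [0.081, 0.997, 0.0, 0.0]
wrist_force: [0.0, 1.0, -0.1]
grip_width: 0.998
rows cm [ 0.02 -0.1   8.03] yang 80.7 roll 0.1
```

View pics/w11.png

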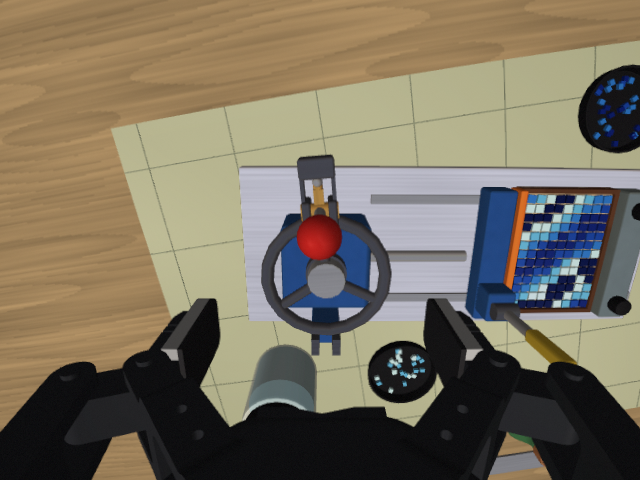

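```bash
python3 -m jog '0 0 3 0;0 0 6 0;0 0 8 0;0 0 8 0' && python3 -m jog '0 0 0 0;0 0 0 0;0 0 0 0;0 0 0 0;0 0 0 0' 1 30 && python3 -m jog '-0.03 -0.3 0 0;-0.07 -0.6 0 0;-0.13 -0.9 0 0;-0.2 -1.2 0 0;-0.27 -1.45 0 0;-0.3 -1.6 0 0;-0.3 -1.6 0 0'; python3 -c "
from h import *
w=cam('wrist','w12.png')"
```

```text
clock: 17.9
tool_pos: [461.2, -211.3, 178.8]
orientation: [0.081, 0.997, 0.001, -0.002]
wrist_force: [0.2, 0.1, 0.7]
grip_width: 0.995
clock: 18.52
tool_pos: [462.4, -213.5, 181.2]
orientation: [0.082, 0.997, -0.0, 0.001]
wrist_force: [-1.3, 0.1, 5.8]
grip_width: 0.298
clock: 19.4
tool_pos: [462.8, -229.6, 181.2]
orientation: [0.082, 0.997, -0.0, 0.001]
wrist_force: [-0.8, 1.1, 5.7]
grip_width: 0.299
```

View pics/w12.png

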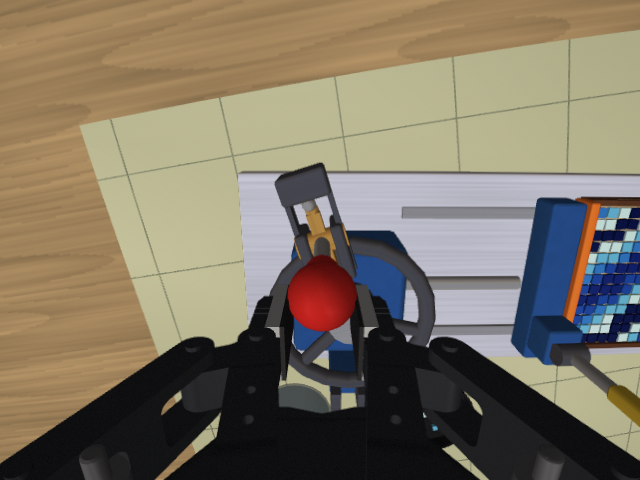

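```bash
python3 -m jog '0 0 0 0;0 0 0 0;0 0 0 0' -1 && python3 -m jog '0 0 -3.5 0;0 0 -6.5 0;0 0 -8 0;-2 5 -8 0;-3.3 10 -8 0;-4.7 15 -8 0;-5.7 19.5 -8 0;-6 22 -8 0'; python3 -m jog '0 0 0 0;0 0 0 0'
python3 - <<'E'
from h import *
w=cam('wrist','w13.png');s=cam('scene','s13.png');t=cam('top','t13.png')
for l in ['lever_hinge','lever_grip','handle_grip']:
    L=[]
    for d in (s,t,w):
        r=ctrl.place_of(l,d)
        if r: L.append((d,r[0]['location']))
    P=tri(L); print(l,len(L),np.round(P,1),[np.round(proj(d,P)[0]-px,1) for d,px in L])
print(ctrl.state()['tool_pos'])
for nm in ('w1','w10','w13'):
  I=cv2.imread(f'pics/{nm}.png')[:,:,::-1].astype(int)
  R=[]
  for r in range(135,216,5):
    seg=I[r,265:350]; o=np.clip((seg[:,0]-seg[:,2])/200,0,1); b=np.clip((seg[:,2]-seg[:,0])/90,0,1)
    c=lambda v,i:265+i+(.5-v[i])/(v[i+1]-v[i])
    bd=[c(b,i) for i in range(84) if b[i]>=.5>b[i+1]][0]
    ou=[c(o,i) for i in range(84) if o[i]<.5<=o[i+1]][0]; od=[c(o,i) for i in range(84) if o[i]>=.5>o[i+1]][0]
    R.append((bd,ou,od,ou-bd,od-bd))
  print(nm,np.round(np.median(R,0),2))
E
```

```text
clock: 19.82
tool_pos: [461.9, -229.2, 180.0]
orientation: [0.082, 0.997, 0.0, -0.0]
wrist_force: [0.1, -0.7, -0.3]
grip_width: 0.918
clock: 20.82
tool_pos: [557.5, -19.7, 259.4]
orientation: [0.081, 0.997, 0.0, -0.001]
wrist_force: [-0.4, -0.1, 1.0]
grip_width: 1.001
clock: 21.08
tool_pos: [556.6, -22.4, 259.7]
orientation: [0.081, 0.997, -0.0, -0.001]
wrist_force: [-0.3, -0.2, -0.1]
grip_width: 1.003
lever_hinge 3 [598.8 -47.2  78.5] [array([-1.3, -0.1]), array([-2. , -1.5]), array([-1.3, -1.9])]
lever_grip 3 [560.3 -30.8 160.9] [array([ 5. , -4.7]), array([ 16.4, -18.8]), array([  9.1, -41.1])]
handle_grip 2 [ 449.3 -226.1  196.7] [array([-0.1, -0. ]), array([-0.2, -0. ])]
[557.13119936 -22.156484   260.3449627 ]
w1 [306.23 318.73 325.72  12.58  19.49]
w10 [321.64 326.69 334.32   5.09  12.73]
w13 [321.67 327.89 335.44   6.26  13.78]
```

View pics/w13.png

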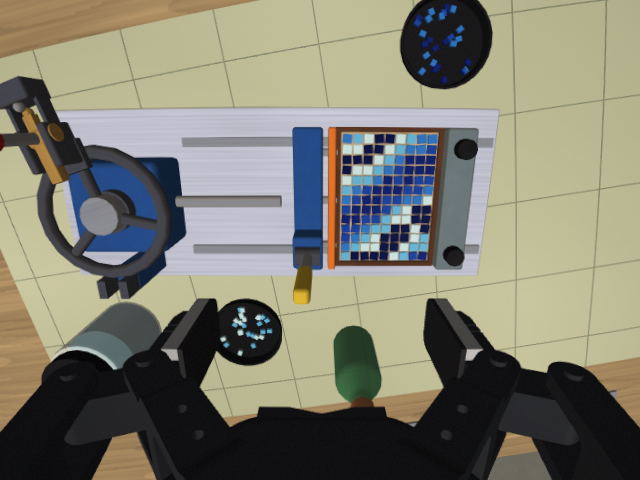

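View pics/s13.png

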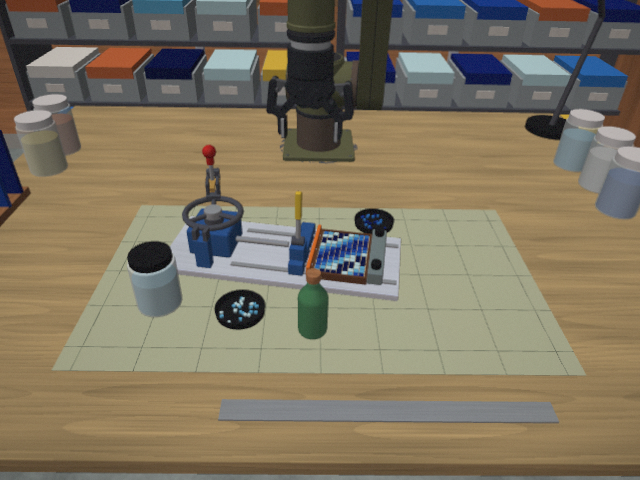

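Run:
```python
from h import *
w=cam('wrist');s=cam('scene');t=cam('top','t14.png')
for d,n in ((s,'s'),(t,'t'),(w,'w')):
    r=ctrl.look_for('lever_grip',d); print(n,[(np.round(x['rect']),round(x['confidence'],2)) for x in r[:2]])
    r=ctrl.place_of('lever_grip',d); print(n,[(np.round(x['location']),round(x['confidence'],2)) for x in r[:2]])
H=np.array([598,-46,80.])
for a in (1.1,1.2,1.3,1.4,1.5,1.6):
    u=np.array([-.987*np.cos(a),.16*np.cos(a),np.sin(a)])
    print(a,[np.round(proj(d,[H+48*u,H+85*u,H+104*u])).tolist() for d in (s,t,w)])
a=t['img'][180:280,310:400,::-1]; cv2.imwrite('pics/t14c.png',cv2.resize(a,None,fx=5,fy=5,interpolation=2))
a=w['img'][220:320,260:350,::-1]; cv2.imwrite('pics/w14c.png',cv2.resize(a,None,fx=5,fy=5,interpolation=2))
a=s['img'][170:290,250:350,::-1]; cv2.imwrite('pics/s14c.png',cv2.resize(a,None,fx=5,fy=5,interpolation=2))
```

```text
s [(array([299., 218.,  15.,  52.]), 0.89)]
s [(array([297., 198.]), 0.9), (array([207., 152.]), 0.53)]
t [(array([350., 234.,  15.,  16.]), 0.73), (array([404., 186.,  29.,  41.]), 0.37)]
t [(array([354., 221.]), 0.48)]
w [(array([308., 274.,  32.,  57.]), 0.92), (array([389., 196., 107., 141.]), 0.21)]
w [(array([301., 284.]), 0.66)]
1.1 [[[298.0, 216.0], [300.0, 197.0], [301.0, 187.0]], [[351.0, 239.0], [349.0, 245.0], [348.0, 248.0]], [[301.0, 249.0], [298.0, 242.0], [296.0, 238.0]]]
1.2 [[[298.0, 216.0], [299.0, 197.0], [300.0, 187.0]], [[351.0, 236.0], [350.0, 239.0], [350.0, 241.0]], [[301.0, 255.0], [298.0, 254.0], [296.0, 253.0]]]
1.3 [[[297.0, 217.0], [298.0, 198.0], [299.0, 188.0]], [[352.0, 233.0], [352.0, 234.0], [352.0, 234.0]], [[301.0, 260.0], [298.0, 266.0], [296.0, 269.0]]]
1.4 [[[297.0, 218.0], [297.0, 200.0], [298.0, 190.0]], [[353.0, 230.0], [354.0, 228.0], [354.0, 227.0]], [[301.0, 266.0], [298.0, 277.0], [296.0, 284.0]]]
1.5 [[[296.0, 219.0], [296.0, 201.0], [297.0, 192.0]], [[354.0, 227.0], [355.0, 223.0], [356.0, 220.0]], [[301.0, 272.0], [298.0, 288.0], [296.0, 298.0]]]
1.6 [[[296.0, 220.0], [296.0, 204.0], [295.0, 195.0]], [[355.0, 224.0], [357.0, 217.0], [358.0, 213.0]], [[301.0, 277.0], [298.0, 299.0], [296.0, 312.0]]]
```

View pics/w14c.png

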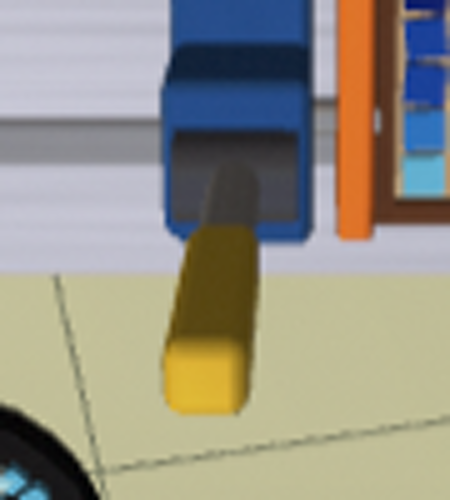

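View pics/s14c.png

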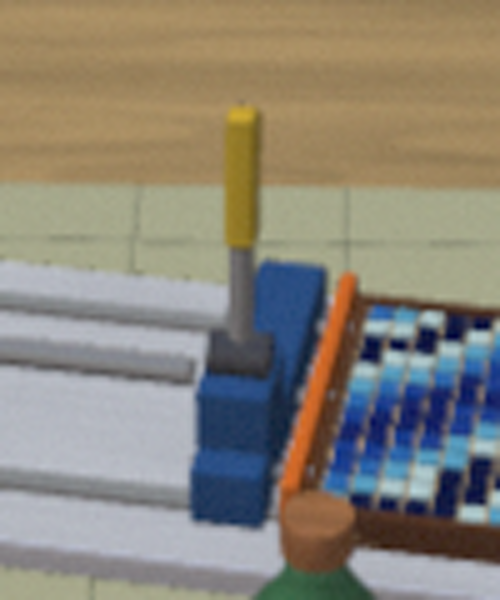

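Compression is now about 6 mm and the handle ball at (449,-226,197) is upright. The lever is at about 1.48 rad with its tip at (589,-42,184). Next I'll move above it and descend.

```bash
python3 -c "
from h import *
delta([590,-42,260],80.6)"
```

```text
rows cm [-3.57 -1.44  0.03] yang 80.7 roll 0.1
```

```bash
python3 -m jog '-2 -0.8 0 0;-3.6 -1.45 0 0;-3.6 -1.45 3 0;-3.6 -1.45 3 0;-3.6 -1.45 3 0'; python3 -c "
from h import *
w=cam('wrist','w15.png');s=ctrl.state();print(s['tool_pos'],proj(w,s['tool_pos']-[0,0,46]),[x['location'] for x in ctrl.place_of('lever_grip',w)])"
```

```text
clock: 22.75
tool_pos: [590.6, -42.3, 230.7]
orientation: [0.082, 0.997, 0.0, 0.0]
wrist_force: [-0.5, 0.4, -0.2]
grip_width: 1.0
[590.89027466 -42.24976403 231.20243711] [[320.64986621 266.00178354]] [[319.2, 251.1]]
```

View pics/w15.png

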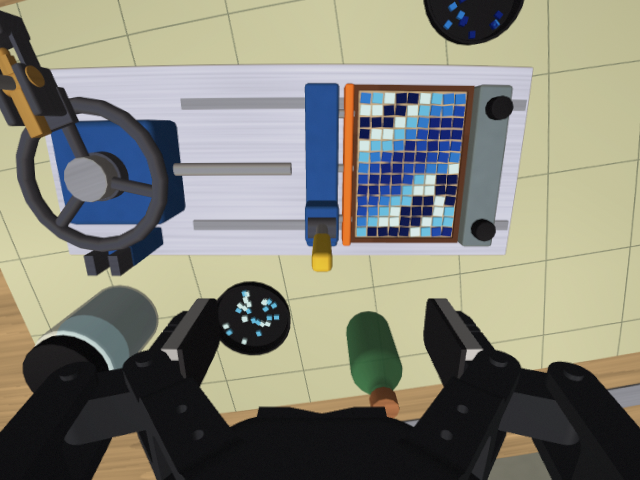

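The lever tip at (321,261) is in line with the predicted TCP column and row. Descend and grip.

```bash
python3 -m jog '0.1 0 3 0;0.1 0 6 0;0.1 0 8.3 0;0.1 0 8.3 0' && python3 -m jog '0 0 0 0;0 0 0 0;0 0 0 0;0 0 0 0;0 0 0 0;0 0 0 0' 1 20; python3 -c "
from h import *
w=cam('wrist','w16.png')"
```

```text
clock: 23.35
tool_pos: [588.3, -41.8, 146.5]
orientation: [0.081, 0.997, 0.0, -0.001]
wrist_force: [0.2, 0.4, 0.8]
grip_width: 1.001
clock: 24.1
tool_pos: [589.6, -42.0, 147.9]
orientation: [0.082, 0.997, -0.0, 0.0]
wrist_force: [-1.5, 0.6, 4.4]
grip_width: 0.136
```

View pics/w16.png

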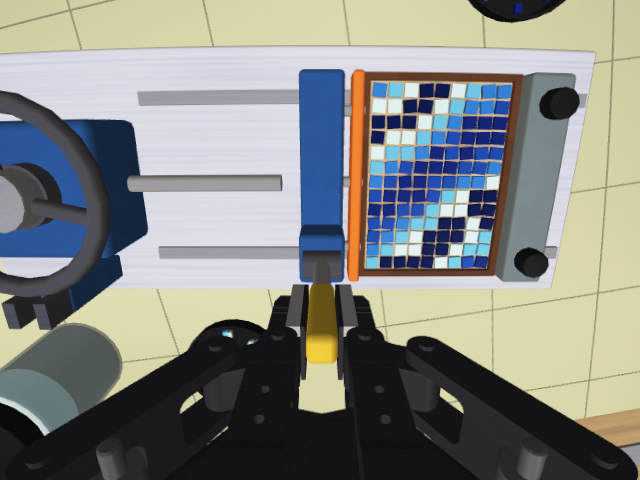

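```bash
python3 -m jog '0.69 0 0.09 0;1.54 0 0.28 0;2.36 0 0.55 0;3.16 0 0.91 0;3.91 0 1.34 0;4.62 0 1.85 0;5.27 0 2.42 0;5.86 0 3.06 0'; python3 -m jog '0.53 0 0.69 0;0.99 0 1.43 0;1.36 0 2.21 0;1.66 0 3.03 0;1.88 0 3.87 0;2.01 0 4.73 0;2.05 0 5.6 0;2.05 0 5.8 0'; python3 -m jog '0 0 0.1 0;0 0 0.1 0'; python3 -c "
from h import *
w=cam('wrist','w17.png');cam('scene','s17.png')"
```

```text
clock: 25.15
tool_pos: [530.2, -32.2, 116.1]
orientation: [0.082, 0.997, 0.0, -0.001]
wrist_force: [1.1, 0.5, 4.4]
grip_width: 0.137
clock: 26.15
tool_pos: [509.5, -28.8, 57.5]
orientation: [0.082, 0.997, 0.0, -0.002]
wrist_force: [-5.6, 2.8, 3.3]
grip_width: 0.138
clock: 26.4
tool_pos: [509.6, -28.8, 56.9]
orientation: [0.082, 0.997, 0.0, -0.002]
wrist_force: [-4.6, 3.6, 1.6]
grip_width: 0.138
```

View pics/w17.png

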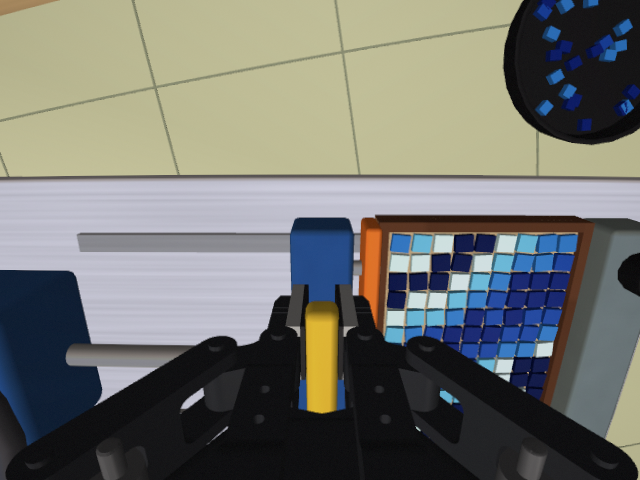

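View pics/s17.png

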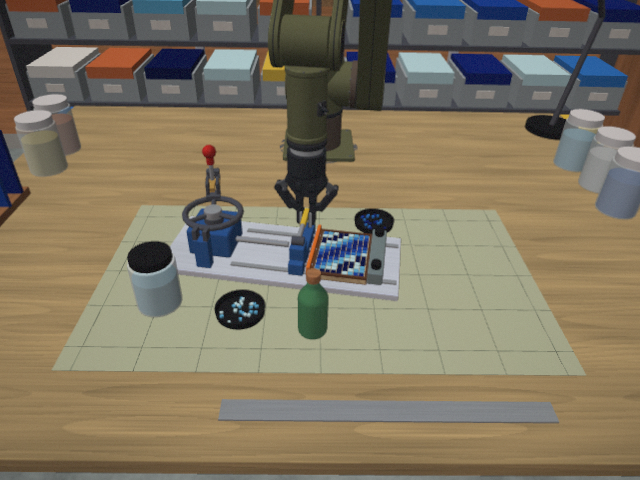

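```bash
python3 -m jog '0 0 0.2 0;0 0 0.4 0;0 0 0.4 0'
python3 - <<'E'
from h import *
s=cam('scene');w=cam('wrist')
H=np.array([598,-43,80.])
for a in (0,0.1,.2,.3):
    u=np.array([-.987*np.cos(a),.16*np.cos(a),np.sin(a)]); print(a,[np.round(proj(d,[H,H+48*u,H+104*u])).tolist() for d in (s,w)])
cv2.imwrite('pics/s18c.png',cv2.resize(s['img'][180:280,250:350,::-1],None,fx=6,fy=6,interpolation=2))
E
```

```text
clock: 26.88
tool_pos: [509.8, -28.9, 53.0]
orientation: [0.082, 0.997, 0.0, -0.002]
wrist_force: [-4.5, 2.0, 1.1]
grip_width: 0.136
0 [[[298.0, 241.0], [302.0, 227.0], [307.0, 212.0]], [[321.0, 504.0], [321.0, 424.0], [320.0, 303.0]]]
0.1 [[[298.0, 241.0], [302.0, 225.0], [307.0, 208.0]], [[321.0, 504.0], [321.0, 434.0], [320.0, 319.0]]]
0.2 [[[298.0, 241.0], [302.0, 223.0], [307.0, 204.0]], [[321.0, 504.0], [321.0, 445.0], [320.0, 340.0]]]
0.3 [[[298.0, 241.0], [302.0, 222.0], [307.0, 201.0]], [[321.0, 504.0], [321.0, 457.0], [320.0, 368.0]]]
```

View pics/s18c.png

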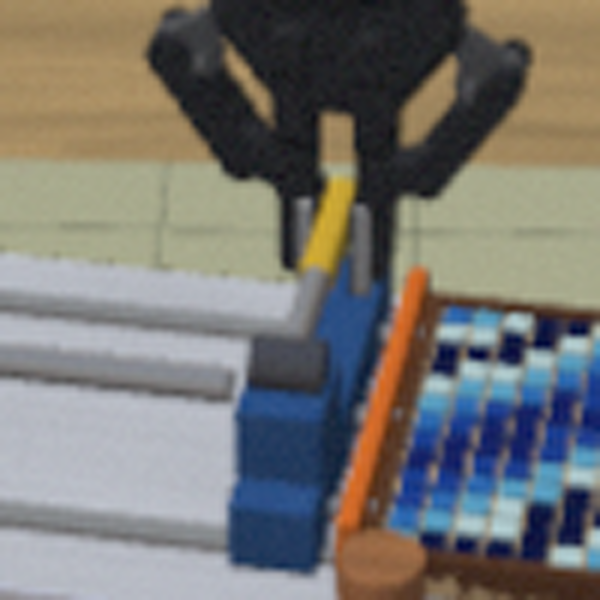

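It's near level, tip at (307,210) against a predicted (307,212). To make sure it's fully down, I'll release, rise, close the fingers and press on it from above.

```bash
python3 -m jog '0 0 0 0;0 0 0 0;0 0 0 0' -0.2; python3 -m jog '0 0 -3 0;0 0 -6 0;0 0 -6 0' ; python3 -m jog '0 0 0 0;0 0 0 0;0 0 0 0' 1 20; python3 -c "
from h import *
w=cam('wrist','w19.png')
delta([510,-29,86])"
```

```text
clock: 27.35
tool_pos: [512.1, -29.4, 53.7]
orientation: [0.082, 0.997, -0.0, 0.001]
wrist_force: [-0.6, -0.9, -0.4]
grip_width: 0.601
clock: 27.72
tool_pos: [513.7, -29.6, 116.0]
orientation: [0.082, 0.997, -0.0, 0.003]
wrist_force: [0.0, 0.4, 0.1]
grip_width: 0.601
clock: 28.1
tool_pos: [510.6, -29.1, 112.8]
orientation: [0.082, 0.997, 0.0, -0.001]
wrist_force: [0.7, -0.2, 0.3]
grip_width: 0.002
rows cm [ 0.07 -0.    2.69] yang 80.6 roll None
```

View pics/w19.png

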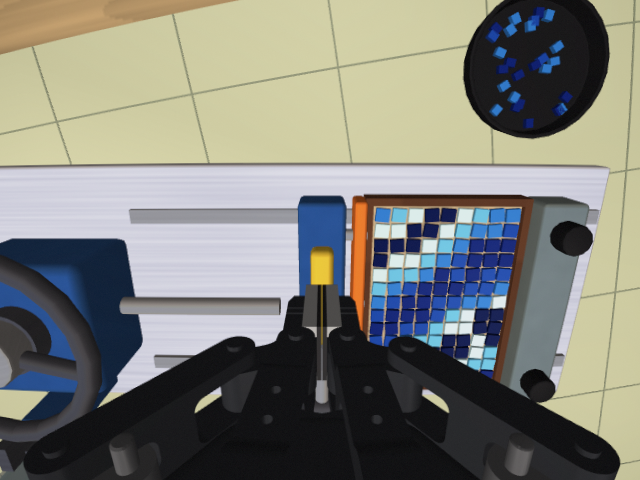

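```bash
python3 -m jog '0 0 1 0;0 0 1.8 0;0 0 2.3 0;0 0 2.3 0'; python3 -m jog '0 0 0.2 0;0 0 0.4 0;0 0 0.4 0';python3 -m jog '0 0 0.2 0;0 0 0.4 0;0 0 0.4 0'
```

```text
clock: 28.65
tool_pos: [510.8, -29.1, 90.0]
orientation: [0.082, 0.997, 0.0, -0.001]
wrist_force: [1.2, -0.5, -1.0]
grip_width: -0.002
clock: 29.02
tool_pos: [511.3, -29.2, 86.7]
orientation: [0.082, 0.997, -0.0, 0.0]
wrist_force: [0.6, 0.2, 0.1]
grip_width: -0.001
clock: 29.4
tool_pos: [511.5, -29.2, 85.2]
orientation: [0.081, 0.997, -0.0, 0.001]
wrist_force: [-4.7, 0.6, 20.2]
grip_width: 0.002
```

There is a firm stop (20 N) at z = 85, the height of a level lever's top. Now retreat and check everything.

```bash
python3 -m jog '0 0 -4 0;0 0 -9 0;0 0 -14 0;-2.5 0.5 -17.4 0;-4.7 0.8 -17.4 0;-4.7 0.8 -17.4 0;-4.7 0.8 -17.4 0' -1
python3 - <<'E'
from h import *
w=cam('wrist','w20.png');s=cam('scene','s20.png');t=cam('top','t20.png')
for l in ['lever_hinge','lever_grip','handle_grip','handle_hinge']:
    L=[]
    for d in (s,t):
        r=ctrl.place_of(l,d)
        if r: L.append((d,r[0]['location']))
    if L:
      P=tri(L); print(l,len(L),np.round(P,1),[np.round(proj(d,P)[0]-px,1) for d,px in L])
I=w['img'].astype(int); R=[]
for r in range(135,200,5):
    seg=I[r,265:350]; o=np.clip((seg[:,0]-seg[:,2])/200,0,1); b=np.clip((seg[:,2]-seg[:,0])/90,0,1)
    c=lambda v,i:265+i+(.5-v[i])/(v[i+1]-v[i])
    try: R.append(([c(b,i) for i in range(84) if b[i]>=.5>b[i+1]][0],[c(o,i) for i in range(84) if o[i]<.5<=o[i+1]][0],[c(o,i) for i in range(84) if o[i]>=.5>o[i+1]][0]))
    except IndexError: pass
m=np.median(R,0); print(m,m[1]-m[0],m[2]-m[0])
E
```

```text
clock: 30.28
tool_pos: [557.6, -28.8, 255.8]
orientation: [0.081, 0.997, 0.0, -0.001]
wrist_force: [0.3, -0.3, -0.6]
grip_width: 1.0
lever_hinge 2 [598.2 -44.2  73. ] [array([-0.6, -0. ]), array([-0.6, -0.1])]
lever_grip 2 [516.2 -29.1  87.7] [array([0.1, 0. ]), array([0.1, 0. ])]
handle_grip 1 [1202.3  -55.4  559.6] [array([-0., -0.])]
handle_hinge 2 [ 548.5 -105.7  188.2] [array([53.6, -4.1]), array([71.2, -6. ])]
[305.45121951 306.453125   318.27692308] 1.0019054878048905 12.825703564727974
```

View pics/w20.png

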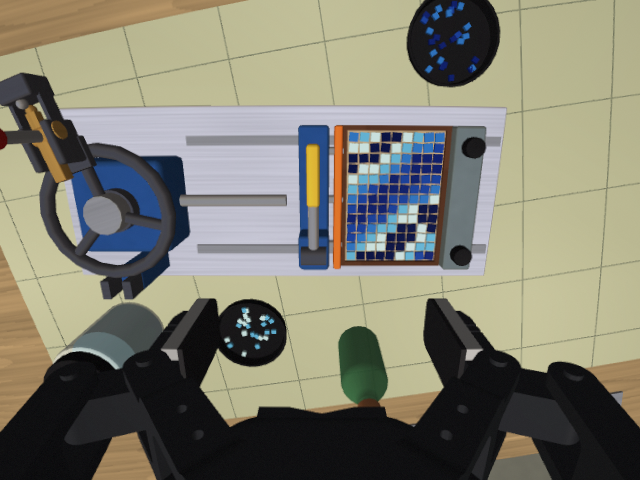

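View pics/s20.png

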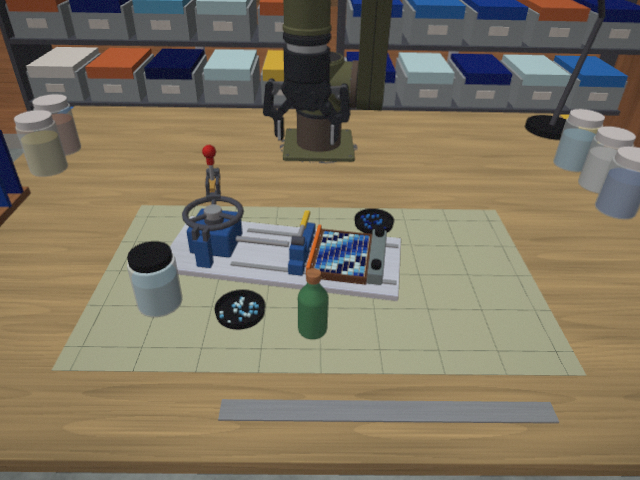

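Run:
```python
import cv2,numpy as np
for nm in ('w13','w20'):
  I=cv2.imread(f'pics/{nm}.png')[:,:,::-1].astype(int); R=[]
  for r in list(range(130,142,2))+list(range(150,230,5)):
    x0=321 if nm=='w20' else 312
    seg=I[r,x0:352]; n=len(seg)-1; o=np.clip((seg[:,0]-seg[:,2])/200,0,1); b=np.clip((seg[:,2]-seg[:,0])/90,0,1)
    c=lambda v,i:x0+i+(.5-v[i])/(v[i+1]-v[i])
    try: R.append(([c(b,i) for i in range(n) if b[i]>=.5>b[i+1]][0],[c(o,i) for i in range(n) if o[i]<.5<=o[i+1]][0],[c(o,i) for i in range(n) if o[i]>=.5>o[i+1]][0]))
    except IndexError: pass
  m=np.median(R,0); print(nm,len(R),m,m[1]-m[0],m[2]-m[0])
```

```text
w13 22 [321.66666667 327.89285714 335.45104238] 6.226190476190482 13.784375712007261
w20 22 [327.72972973 333.74907418 341.54785388] 6.019344448252525 13.81812415154883
```

The pad gap is unchanged by the lever move (about 6 mm of compression), the lever is flat, the handle is upright and the bystanders look untouched. Handing in.

```bash
python3 -c "
from workcell import ctrl
print(ctrl.finish_job(), ctrl.state()['clock'])"
```

```text
the job is handed in; nothing more can be done
the job is handed in; nothing more can be done
```

The panel is clamped and the job was handed in at about 30 s of the 59 s allowed. I swung the handle upright, cranked the wheel clockwise to about 176°, and then swung the lock lever down.

- **Crank and pad:** the first pass pressed the pad about 7.3 mm, so I regripped the handle and turned the wheel back about 13° before touching the lever. The last pictures show the panel square against the fence and the pad pressed about 5.8 to 6.3 mm, unchanged by the lever move. Measurements of the press disagreed by about 1 mm: the wheel-angle estimate had put the first pass at only 5.9 mm.
- **Handle:** just before the lever move, the ball was measured at 197 mm high, right above its hinge. In the final pictures it still looks upright, but the final network check gave no usable position for it.
- **Lever:** it is flat. I pressed it from above with closed fingers and met a firm stop at 20 N, at a height of 85 mm, which matches a level lever.
- **Forces:** partway round, the handle was pulled outward with about 20 N, which I then eased. I saw no wrist reading above about 24 N.
- **Bystanders:** the jar, bottle and dishes look unmoved in the pictures. I did not measure them.

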